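# Hold the bevelled offcut in the corner jig with one diagonal push

### The arm

A 6-joint arm with a two-finger parallel gripper is mounted at the origin on a cart in front of the work surface, level with it; the furniture and walls round the work are solid. World frame = base frame: x ahead of the robot, y to its left, z up, the work surface at z = 0. Lengths are in m, angles in rad, forces in N, time in s.
With the tool pointing down it reaches from about 0.325 to 0.9 m from the base axis. Payload 6.1 kg.
Tool frame: the origin (TCP) lies midway between the tips of the shut fingers; the grasp point (between the pads) lies manip.grip_point_offset behind it (manip.grip_point_offset is the distance from the TCP to the grasp point, in m); z points along the fingers, y is the line along which they close (so a half turn about z gives the same grasp; the last joint's range is limited). The gripper opens to 85 mm and grips with 20 to 120 N. Pads are 22 mm wide; open, the fingers measure 114 mm over their backs; the gripper's body (76 mm by 85 mm) begins 54 mm behind the grasp point. The pads swing forward as they close: fully open they stand 13 mm farther back than shut.
Start: joints at [-1.318, 0.22, 1.526, -0, 1.395, -0.126], TCP at [0.231, -0.581, 0.231] pointing down, gripper open.
Joint ranges: [-2.98, 2.98], [-0.91, 2.08], [0.09, 2.57], [-1.24, 4.39], [0.2, 2.65], [-2.68, 2.68]. Speed limits (rad/s): [2.57, 2.57, 3.01, 3.14, 3.14, 3.14].

### API

Orientations are given as a unit quaternion [x, y, z, w].
In Python, from station import sensors, imaging, hand_in, manip gives the robot as it stands.
- The arm moves only by the tool step_arm, never from a script. Its argument "commands" is a list of rows, each a list of 4 numbers: the shift along the tool's x, y, z in cm, then the turn about the tool's z in degrees. A call has exactly 10 rows; each row is the pose to reach, as a shift and turn from the pose commanded when the call began, along the tool's axes at that moment; what a row does not reach only later rows make up. A row lasts 1/10 s, in which the tool goes at most 50 mm and 8.59 degrees, less where a joint would pass 70% of its speed; a pose out of reach is approached as far as the arm can. A call with a gripper value outside its range is refused whole. "jaw" is the opening, from -1 (shut) to 1 (fully open), set as the call begins (left out, the last holds). The fingers move at their own pace and stop on an object; the grip force is fixed at half the most. Time passes only in rows, so rows that repeat a pose let the fingers close, or fill a call up. It gives the time, the measured TCP pose, the force, the opening and the grip force at its end, in the units of the state.
- sensors.get_obs(): the state, without advancing time (a new reading comes with each control period).
- imaging.grab_frame(name): name is "scene" or "top" or "wrist"; returns a dict with "image" (420x560x3 uint8, red, green, blue), "fov_y" (degrees; the focal length in pixels is half the picture's height over the tangent of half this angle, whatever the lens; pixels are square), "cx", "cy" (the principal point, pixels), "D" ([k1, k2, p1, p2, k3] as OpenCV has them; the pictures are not rectified), "rvec" (rotation vector, rad) and "tvec" (3), from world to camera coordinates, as OpenCV has them. Camera axes: x right, y down, z forward; pixel columns grow to the right and rows downward; lengths in m; the calibration is good to about 2 mm. A picture is of the moment at which its call begins. There is no depth.
- hand_in(): hands the job in; it is judged then, once.
Trained networks look in a picture, given as the dict that the camera call returned (one of the last four; its "shot" number tells which), for a name from the list of things; names that differ only in an ending like _2 or _b are one class to them, and where a whole thing is asked for, a point or a joint stands for the part that bears it (a point fixed in the world has none). Each returns a list of dicts, best first, with "score" (0 to 1); they miss things now and then, are a little off and sometimes report something else, mostly with a low value. They report only what shows in the picture. A call takes as long as a camera call.
- imaging.find_in(picture, name): "xy" ([column, row] in pixels, amid what is visible of it).
- imaging.landmark_of(picture, name): "xy" ([column, row] in pixels: a listed point, or the origin of a listed thing).
The state is a dict: "time_s": time; "qpos": joint angles; "joint_vel": joint speeds; "joint_efforts": joint torques, N m; "position": TCP position; "tcp_rot": TCP orientation; "force": force on the tool from outside, world axes, zero at the start; "moment": the same for the moment, N m; "opening": opening from 0.0 (shut) to 1.0 (fully open); "grip_force": force on a finger pad.
Only numpy, scipy, OpenCV 4.12 (cv2) and the standard library are available. Lean on these libraries where they do the work, as an engineer would, in place of code of your own. Each camera call takes 0.05 s, during which the arm holds its last target. There are 200 camera calls.

### The job

Get the longer wooden offcut, the one with a bevel along one top edge, ready for cutting: set it on the bed of the wooden corner jig with the bevel facing away from the fence and one end butted against the stop block, then let go of it and, with one steady diagonal push (about 15 N, down and towards the fence, best given on the bevel), hold it flat on the bed and flush against the fence. Finish while still holding it pressed there; do not let go at the end, and leave the shorter square offcut and everything else on the counter where it is.

Things in the scene. Friction and masses are not known exactly. Their poses are not given: they have to be found in the camera images.
- offcut: The work: a loose light-brown wooden offcut, 54 (its x) x 120 (its y, length) x 48 mm high, about 0.2 kg, lying flat. Origin at the centre of its underside, z up. The top edge along its -x side is cut off by a 45 degree bevel, 16 mm wide and 16 mm high, over the full length: so the -x side is upright from 0 to 32 mm and then slopes back to the top; the +x side is upright over the full 48 mm. Can be gripped across its 54 mm width, low down. A thin pencil line crosses its top.
- offcut_center (a point): Centre of the bevelled offcut, 24 mm above its underside; axes as the offcut's.
- offcut_bevel (a point): Middle of the bevel face of the offcut (19 mm to -x of the centre line, 40 mm above its underside); the bevel's outward normal points equally to the offcut's -x and up.
- jig: Wooden corner jig fixed to the counter, origin at the centre of its underside, x towards its fence (away from the robot, give or take its yaw), y along the fence to the left, z up. Carries the bed, the fence and the stop block.
- jig_bed: The jig's flat waxed plywood bed (the offcut slides easily on it, friction about 0.3), 170 (x) x 220 (y) mm; its top is 15 mm above the counter. Same origin and axes as the jig.
- jig_fence: The jig's fence, a dark-brown wooden bar along the far side of the bed (the jig's +x side), 22 mm thick, 220 mm long, rising 48 mm above the bed (as high as the offcut, so a finger cannot stay between the two). Its working face is at jig x = +63 mm. Same origin and axes as the jig.
- jig_stop: The jig's stop block, a dark-brown wooden bar 25 mm thick across the left (+y) end of the bed, 108 mm long from jig x = -53 to +55 mm, rising 48 mm above the bed. Its working face is at jig y = +85 mm. Same origin and axes as the jig.
- jig_corner (a point): The jig's inner corner at bed height, where the planes of fence face, stop face and bed top meet (jig x +63, y +85, z +15 mm); axes as the jig's. With the offcut home its centre is at x -27, y -60, z +24 mm from here.
- square_offcut: Bystander: shorter light-brown wooden offcut without a bevel, 54 x 80 x 48 mm, origin at the centre of its underside. Not to be used. It and the bevelled one swap places between starts.
- flux_jar: Bystander: small jar with screw lid, 42 mm across, 27 mm high, origin at the centre of its underside.
- solder_spool: Bystander: spool of solder wire, 54 mm across, 27 mm high, origin at the centre of its underside.
- multimeter: Bystander: hand multimeter lying flat, 150 (x) x 78 x 43 mm, origin at the centre of its underside.
- tape: Bystander: roll of tape lying flat, 100 mm across, 25 mm high, origin at the centre of its underside.
- alcohol_bottle: Bystander: pump bottle, 62 mm across, 116 mm high, origin at the centre of its underside.
- blue_driver: Bystander: thin screwdriver, 134 mm long along its y, 10 mm thick, origin at the centre of its underside.

How it is judged:
By the outcome, as a careful person would: the job done as asked, in the order asked, and still so for the second after the job is handed in, while the arm keeps its last pose, push and grip.
It also fails if it takes over 53 s, if anything falls off the work surface, if the arm or the gripper's body presses on something with over 40 N, if the wrist force passes 120 N, or if a joint passes its speed limit or range.

## Working session

There is one attempt and no reset: what is moved stays moved. The work goes in short steps, Python scripts to look and compute and a tool call to move; the robot and the scene stay as the last step left them, time stands still between calls to the robot, and variables do not carry over. Pictures are saved under pics/ and viewed, at most 10 in all, crops included, and the job is handed in when it is done.

Besides the shell and the picture viewer there is one more tool, called as name(argument=value, ...), one argument or row to a line, values as JSON. step_arm: Moves the arm, as the interface text tells. Its arguments: {"type":"object","properties":{"commands":{"type":"array","items":{"type":"array","items":{"type":"number"}}},"jaw":{"type":"number"}},"required":["commands"]}

```bash
mkdir -p pics
cat > h.py <<'E'
import numpy as np, cv2
from station import sensors, imaging, hand_in, manip
from scipy.spatial.transform import Rotation as R
def K(p):
    h=p["image"].shape[0]; f=h/2/np.tan(np.radians(p["fov_y"])/2)
    return np.array([[f,0,p["cx"]],[0,f,p["cy"]],[0,0,1]])
def ray(p,xy):
    u=cv2.undistortPoints(np.array([[xy]],float),K(p),np.array(p["D"],float))[0,0]
    Rm=cv2.Rodrigues(np.array(p["rvec"],float))[0]
    return -Rm.T@np.array(p["tvec"],float).ravel(), Rm.T@np.array([u[0],u[1],1.])
def onz(p,xy,z):
    c,d=ray(p,xy); return c+d*(z-c[2])/d[2]
def proj(p,X):
    return cv2.projectPoints(np.array(X,float).reshape(-1,3),np.array(p["rvec"],float),np.array(p["tvec"],float),K(p),np.array(p["D"],float))[0][:,0]
def save(p,n): cv2.imwrite(f"pics/{n}.png",cv2.cvtColor(p["image"],cv2.COLOR_RGB2BGR))
E
python3 - <<'E'
from h import *
print(manip.grip_point_offset, sensors.get_obs())
Z={"offcut":0,"offcut_center":.024,"offcut_bevel":.04,"jig":0,"jig_fence":0,"jig_corner":.015,"square_offcut":0}
for n in("top","scene"):
    p=imaging.grab_frame(n); save(p,n+"0"); print(n,ray(p,(280,210)))
    for k,z in Z.items():
        for d in imaging.landmark_of(p,k)[:2]: print(k,np.round(d["xy"],1),round(d["score"],2),np.round(onz(p,d["xy"],z),4))
E
```

```text
0.0187 {'time_s': 0.0, 'qpos': array([-1.31812971e+00,  2.21226493e-01,  1.52758032e+00, -3.53173972e-06,
        1.39469712e+00, -1.26127853e-01]), 'joint_vel': array([-1.58099210e-05, -9.24706995e-04,  6.01786973e-04, -3.09404012e-04,
        3.03303078e-03, -3.01052632e-04]), 'joint_efforts': array([ 1.28017135e-03, -4.96894777e+01, -3.89390945e+01, -6.06998356e-05,
        1.11117118e-02,  2.77784255e-05]), 'position': array([ 0.23095618, -0.58012787,  0.23021531]), 'tcp_rot': array([ 9.82117387e-01,  1.88267163e-01, -6.21573736e-05, -9.53620625e-04]), 'force': array([-0.31263613, -0.9187744 , -0.29183758]), 'moment': array([0.00734294, 0.02979872, 0.03436528]), 'grip_force': 0.0, 'opening': 0.9974952223788426}
top (array([0.11782814, 0.17483549, 1.6232243 ]), array([ 0.26241905, -0.14401813, -0.95420254]))
offcut [238.6 251.1] 0.81 [0.5069 0.1094 0.    ]
offcut_center [240.5 250.4] 0.97 [0.5003 0.1042 0.024 ]
offcut_center [273.6 201. ] 0.45 [ 0.5939 -0.0629  0.024 ]
offcut_bevel [243.8 250.1] 0.62 [0.4925 0.0956 0.04  ]
jig [302.7 208.2] 0.74 [ 0.5346 -0.1377  0.    ]
jig_corner [276.4 203.1] 0.8 [ 0.5861 -0.0688  0.015 ]
square_offcut [198.8 291.8] 0.9 [0.4512 0.2752 0.    ]
scene (array([0.11917082, 0.74464155, 0.9276514 ]), array([ 0.31099354, -0.66710622, -0.67711774]))
offcut [247.  282.3] 0.68 [0.5022 0.1117 0.    ]
offcut [289.  282.4] 0.23 [0.4069 0.0644 0.    ]
offcut_center [245.4 276.2] 0.6 [0.5051 0.113  0.024 ]
offcut_bevel [257.5 266.8] 0.78 [0.4858 0.0843 0.04  ]
offcut_bevel [326.4 165.1] 0.38 [ 0.487 -0.385  0.04 ]
jig [276.6 215.2] 0.96 [ 0.5443 -0.1446  0.    ]
jig [246.  277.7] 0.47 [0.5116 0.0998 0.    ]
jig_fence [279.4 215. ] 0.47 [ 0.5374 -0.1491  0.    ]
jig_corner [243.4 224.2] 0.68 [ 0.6047 -0.055   0.015 ]
square_offcut [232.2 344.9] 0.91 [0.4462 0.2826 0.    ]
square_offcut [325.6 167.5] 0.3 [ 0.5011 -0.4225  0.    ]
```

Run:
```python
import cv2
a=cv2.imread("pics/top0.png")[130:330,150:390]; b=cv2.imread("pics/scene0.png")[150:400,150:390]
cv2.imwrite("pics/t1.png",cv2.resize(a,None,fx=3.3,fy=3,interpolation=2)) if 0 else cv2.imwrite("pics/t1.png",cv2.resize(a,None,fx=3,fy=3,interpolation=2))
cv2.imwrite("pics/s1.png",cv2.resize(b,None,fx=2.4,fy=2.4,interpolation=2))
```

```text
(no output)
```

View pics/t1.png

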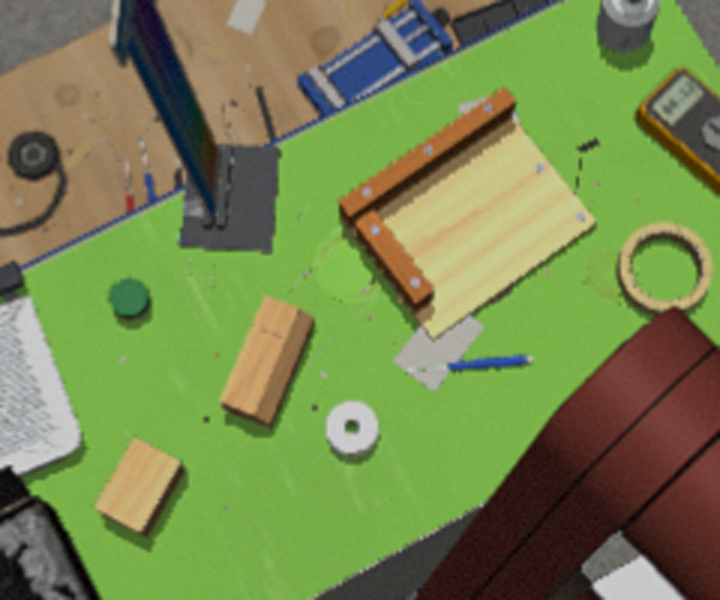

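View pics/s1.png

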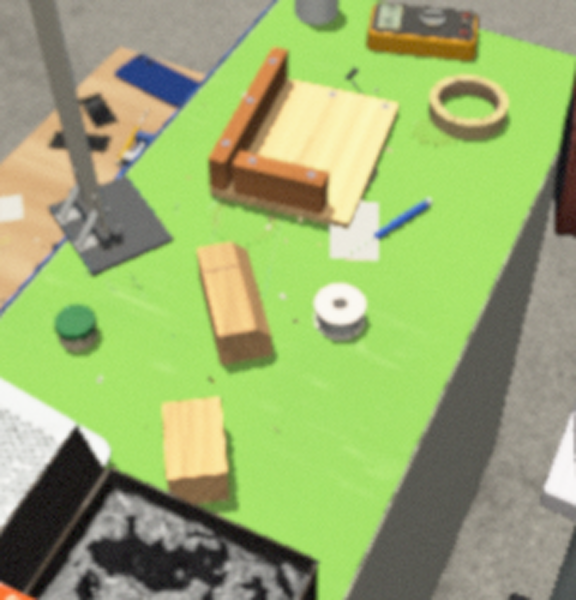

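The top view shows the offcut at about crop (267,361), with its bevel on the right-hand side facing the robot and spool. The jig is at about (470,210), with the fence upper-left and the stop at (395,258). The square offcut is at (140,487). I'll get yaws from the corners.

Run:
```python
from h import *
p=imaging.grab_frame("top")
w=lambda x,y,z: onz(p,(150+(x+.5)/3-.5,130+(y+.5)/3-.5),z)
def yaw(a,b): d=b-a; return np.degrees(np.arctan2(d[1],d[0])),np.hypot(d[0],d[1])
# offcut left top edge (z .048), far->near, right lower edge
print("offcut top left edge",w(267,297,.048),w(222,402,.048),yaw(w(267,297,.048),w(222,402,.048)))
print("offcut right edge z.032",yaw(w(313,318,.032),w(270,425,.032)),w(313,318,.032),w(270,425,.032))
print("bed near edge",w(595,222,.015),w(435,337,.015),yaw(w(595,222,.015),w(435,337,.015)))
print("fence far top edge",w(505,89,.063),w(341,203,.063),yaw(w(505,89,.063),w(341,203,.063)))
```

```text
offcut top left edge [0.55867815 0.07874214 0.048     ] [0.48221919 0.16896976 0.048     ] (np.float64(130.27796880034418), np.float64(0.11826662588795667))
offcut right edge z.032 (np.float64(131.03926523246966), np.float64(0.12014927136451194)) [0.52021812 0.04605984 0.032     ] [0.44133098 0.1366836  0.032     ]
bed near edge [ 0.47478725 -0.27046424  0.015     ] [ 0.44538717 -0.05822044  0.015     ] (np.float64(97.88644458828846), np.float64(0.21427038265261597))
fence far top edge [ 0.63850489 -0.24867262  0.063     ] [ 0.60827401 -0.03455634  0.063     ] (np.float64(98.03642065413236), np.float64(0.21623988462402163))
```

step_arm(
  commands=[
    [1.2,-1.3,0,-2.7],
    [3.5,-3.8,0,-8],
    [6.3,-6.8,0,-13.5],
    [9.1,-9.8,0,-19],
    [11.9,-12.8,0,-24.5],
    [14.7,-15.8,0,-30],
    [17.5,-18.8,0,-36],
    [20.3,-21.8,0,-42],
    [23.1,-24.8,0,-48],
    [25.9,-27.8,0,-54],
  ],
  jaw=1,
)

```text
time_s: 1.85
position: [0.3693, -0.2251, 0.2316]
tcp_rot: [0.788, 0.615, 0.0, 0.0]
force: [0.8, 0.1, 1.2]
opening: 0.997
grip_force: 0.0
```

step_arm(
  commands=[
    [3.6,0.5,0,-5.5],
    [7.5,0.9,0,-11],
    [11.5,1.4,0,-17],
    [15.5,1.9,0,-23],
    [19.5,2.4,0,-29],
    [23.5,2.9,0,-35],
    [27.5,3.4,0,-41],
    [31,3.9,0,-47],
    [34,4.3,0,-52],
    [35.6,4.5,0,-55],
  ],
)

```text
time_s: 2.85
position: [0.5009, 0.1094, 0.2314]
tcp_rot: [0.415, 0.91, 0.0, 0.0]
force: [1.0, -0.6, -0.3]
opening: 1.002
grip_force: 0.0
```

Run:
```python
from h import *
o=sensors.get_obs(); r=R.from_quat(o["tcp_rot"]); print(o["time_s"],o["position"],r.as_matrix()[:,:2])
p=imaging.grab_frame("wrist"); save(p,"w1"); print(ray(p,(280,210)))
for k,z in {"offcut":0,"offcut_center":.024,"offcut_bevel":.04}.items():
    for d in imaging.landmark_of(p,k)[:1]: print(k,d["xy"],d["score"],onz(p,d["xy"],z))
```

```text
2.85 [0.50092771 0.10938353 0.23141053] [[-6.55952028e-01  7.54802503e-01]
 [ 7.54802575e-01  6.55951898e-01]
 [ 9.40328446e-05  5.37828210e-04]]
(array([0.45481008, 0.16181925, 0.37501961]), array([ 0.16825237, -0.21259692, -0.96263713]))
offcut [280.7, 180.1] 0.65 [0.49939796 0.10442646 0.        ]
offcut_center [283.9, 182.4] 0.77 [0.50046454 0.10842926 0.024     ]
offcut_bevel [263.4, 185.8] 0.81 [0.48580968 0.09558547 0.04      ]
```

View pics/w1.png

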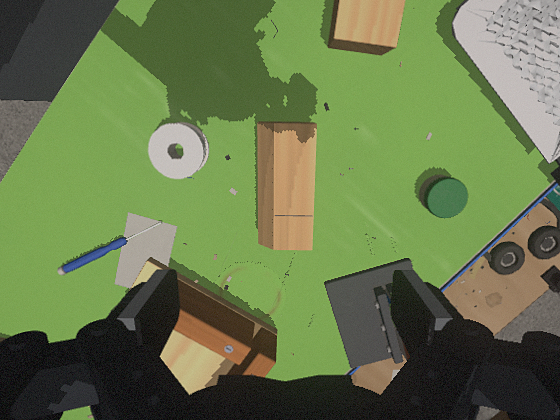

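The wrist view shows the offcut between the fingers. Its right top edge runs (316,124)-(313,250), and the bevel strip is on the left, cols 257-273. The tool x axis is nearly parallel to its length.

Run:
```python
from h import *
from scipy.optimize import least_squares
p=imaging.grab_frame("wrist")
px=np.array([[316,124],[313,250],[257,124],[259,246]],float)
loc=np.array([[27,60,48],[27,-60,48],[-27,60,32],[-27,-60,32]])/1000
def f(v):
    c,s=np.cos(v[2]),np.sin(v[2]); M=np.array([[c,-s,0],[s,c,0],[0,0,1]])
    return (proj(p,loc@M.T+[v[0],v[1],0])-px).ravel()
r=least_squares(f,[.5,.108,.71]); print(r.x,np.degrees(r.x[2]),r.fun)
x,y=r.x[:2]; o=sensors.get_obs(); print(o["position"],R.from_quat(o["tcp_rot"]).inv().apply([x-o["position"][0],y-o["position"][1],0])*100)
```

```text
[0.5027293  0.10434092 0.71132114] 40.75569933446587 [-0.00712953  0.55158385  0.31362055  0.61349926 -0.50092757 -0.04754624
  0.23077339 -1.26092643]
[0.50014185 0.10630922 0.23118922] [-3.17836901e-01  6.83394553e-02 -4.10509081e-06]
```

step_arm(
  commands=[
    [-0.1,0,1.5,0],
    [-0.2,0.1,5,0],
    [-0.3,0.1,9,0],
    [-0.3,0.1,13,0],
    [-0.3,0.1,16.5,0],
    [-0.3,0.1,19,0],
    [-0.3,0.1,21,0],
    [-0.3,0.1,22.2,0],
    [-0.3,0.1,22.7,0],
    [-0.3,0.1,22.7,0],
  ],
)

```text
time_s: 4.1
position: [0.5028, 0.1051, 0.0039]
tcp_rot: [0.417, 0.909, -0.0, -0.0]
force: [0.0, 0.1, 0.1]
opening: 0.999
grip_force: 0.0
```

step_arm(
  commands=[
    [0,0,0,0],
    [0,0,0,0],
    [0,0,0,0],
    [0,0,0,0],
    [0,0,0,0],
    [0,0,0,0],
    [0,0,0,0],
    [0,0,0,0],
    [0,0,0,0],
    [0,0,0,0],
  ],
  jaw=-1,
)

```text
time_s: 5.1
position: [0.5046, 0.1058, 0.0057]
tcp_rot: [0.417, 0.909, 0.001, 0.001]
force: [-0.9, 0.8, 6.3]
opening: 0.62
grip_force: 64.2
```

Run:
```python
from h import *
p=imaging.grab_frame("wrist"); save(p,"w2"); o=sensors.get_obs(); print(o["time_s"],o["position"],o["force"],o["opening"],o["grip_force"])
```

```text
5.15 [0.50458135 0.10580297 0.00573978] [ 0.90252252 -0.41803042  6.40399582] 0.6252977793857462 64.23186745494604
```

View pics/w2.png

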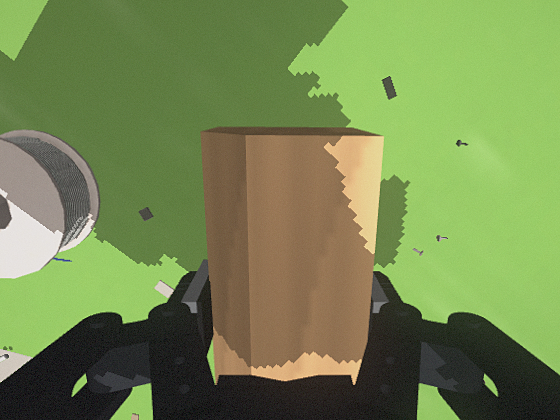

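step_arm(
  commands=[
    [0,0,-0.5,0],
    [0,0,-2,0],
    [0,0,-4,0],
    [0,0,-6.5,0],
    [0,0,-9,0],
    [-1,-0.6,-11,3],
    [-2.5,-1.5,-12.5,6],
    [-4.5,-2.7,-13.5,9],
    [-6.5,-3.9,-14,12],
    [-9,-5.4,-14,15],
  ],
)

```text
time_s: 6.15
position: [0.5211, 0.0018, 0.1453]
tcp_rot: [0.533, 0.846, 0.0, 0.0]
force: [0.7, -0.4, -1.9]
opening: 0.619
grip_force: 63.1
```

Run:
```python
from h import *
o=sensors.get_obs(); m=R.from_quat(o["tcp_rot"]).as_matrix(); print(o["time_s"],o["position"],o["force"],o["opening"],o["grip_force"],np.degrees(np.arctan2(m[1,1],m[0,1])))
```

```text
6.15 [0.52111994 0.00181627 0.14526469] [ 0.73744281 -0.39579305 -1.89685357] 0.6194963975951389 63.10905637219548 25.64220868586073
```

step_arm(
  commands=[
    [-0.7,-0.2,0,1],
    [-2,-0.6,0,3],
    [-4,-1.2,0,5.5],
    [-6,-1.8,0,8],
    [-8,-2.4,0,10.5],
    [-10,-2.9,0,13],
    [-12,-3.5,0,15.5],
    [-13.3,-3.9,0,17],
    [-14,-4.1,0,17.7],
    [-14,-4.1,0,17.7],
  ],
)

```text
time_s: 7.15
position: [0.5447, -0.1421, 0.1441]
tcp_rot: [0.656, 0.754, -0.0, -0.0]
force: [0.3, -0.3, -2.1]
opening: 0.626
grip_force: 63.1
```

Run:
```python
from h import *
p=imaging.grab_frame("wrist"); save(p,"w3")
t=imaging.grab_frame("scene"); save(t,"s3")
o=sensors.get_obs(); m=R.from_quat(o["tcp_rot"]).as_matrix(); print(o["time_s"],o["position"],o["force"],np.degrees(np.arctan2(m[1,1],m[0,1])))
for k in ("jig","jig_corner","jig_stop"):
    for d in imaging.landmark_of(p,k)[:1]: print(k,d["xy"],d["score"],onz(p,d["xy"],.015 if k=="jig_corner" else 0))
```

```text
7.25 [ 0.54446632 -0.14106682  0.14402396] [ 0.34835029 -0.41275057 -1.8428329 ] 8.040882239215534
jig_corner [368.7, 103.9] 0.68 [ 0.59496089 -0.06092484  0.015     ]
jig_stop [283.0, 288.7] 0.47 [ 5.54506044e-01 -2.25578655e-01 -5.55111512e-17]
```

View pics/w3.png

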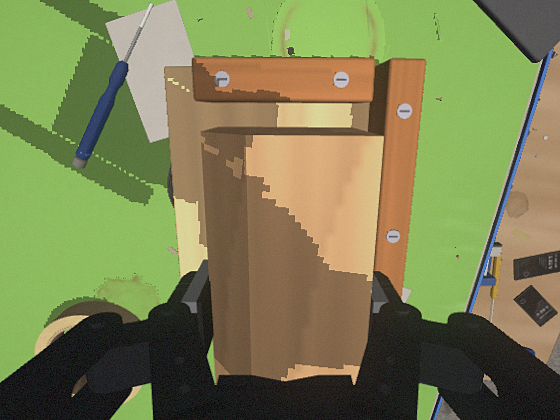

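The wrist view shows the offcut held over the bed. The stop top is at rows 59-101, cols 193-374; the fence top's far end is at (388..425,60); the bed corner is at (165,66); the offcut end is at row 133.

```bash
cat > fit.py <<'E'
from h import *
from scipy.optimize import least_squares
def fit(p,loc,px,z,x0):
    loc=np.array(loc)/1000; px=np.array(px,float)
    def f(v):
        c,s=np.cos(v[2]),np.sin(v[2]); M=np.array([[c,-s,0],[s,c,0],[0,0,1]])
        return (proj(p,loc@M.T+[v[0],v[1],z])-px).ravel()
    r=least_squares(f,x0); return r.x,r.fun
E
python3 - <<'E'
from fit import *
p=imaging.grab_frame("wrist")
j,e=fit(p,[[-53,110,63],[-53,85,63],[55,85,63],[85,110,63],[63,110,63],[-85,110,15]],[[193,59],[195,102],[374,101],[425,60],[388,60],[165,66]],0,[.5417,-.153,.14])
print("jig",j,np.degrees(j[2]),e.round(1))
w,e=fit(p,[[27,60,48],[-27,60,32],[-11,60,48]],[[383,135],[202,133],[247,135]],.1383,[.544,-.141,.14])
print("work",w,np.degrees(w[2]),e.round(1))
c,s=np.cos(j[2]),np.sin(j[2]); print("work in jig mm",np.array([[c,s],[-s,c]])@(w-j)[:2]*1000)
o=sensors.get_obs(); print("tcp in jig",np.array([[c,s],[-s,c]])@(o["position"][:2]-j[:2])*1000)
E
```

```text
jig [ 0.54399194 -0.15268266  0.13569094] 7.774518418948135 [-1.5 -1.2 -1.   0.3 -0.6  2.2  2.2 -0.5  1.9 -1.  -1.4  1.1]
work [ 0.54477221 -0.13828044  0.14726753] 8.437807659637603 [ 0.3 -0.2  0.  -0.5 -0.3  0.6]
work in jig mm [ 2.72135217 14.1642798 ]
tcp in jig [ 2.27052201 11.49321014]
```

step_arm(
  commands=[
    [0,0,0.6,0.1],
    [0,0.1,2.5,0.2],
    [0,0.2,5,0.3],
    [0,0.3,7.5,0.3],
    [0,0.3,9.5,0.3],
    [0,0.3,11,0.3],
    [0,0.3,11.8,0.3],
    [0,0.3,12.1,0.3],
    [0,0.3,12.2,0.3],
    [0,0.3,12.2,0.3],
  ],
)

```text
time_s: 8.45
position: [0.5484, -0.1416, 0.0232]
tcp_rot: [0.658, 0.753, 0.0, 0.001]
force: [-0.5, -0.5, -2.3]
opening: 0.623
grip_force: 63.2
```

step_arm(
  commands=[
    [0.1,0,0,0],
    [0.3,0,0,0],
    [0.5,0,0,0],
    [0.6,0,0,0],
    [0.7,0,0,0],
    [0.8,0,0,0],
    [0.85,0,0,0],
    [0.9,0,0,0],
    [0.95,0,0,0],
    [0.95,0,0,0],
  ],
)

```text
time_s: 9.45
position: [0.5464, -0.1319, 0.0223]
tcp_rot: [0.658, 0.753, -0.0, -0.0]
force: [-0.3, -1.1, -1.9]
opening: 0.619
grip_force: 63.2
```

step_arm(
  commands=[
    [0.03,0,0,0],
    [0.06,0,0,0],
    [0.1,0,0,0],
    [0.13,0,0,0],
    [0.17,0,0,0],
    [0.2,0,0,0],
    [0.23,0,0,0],
    [0.27,0,0,0],
    [0.3,0,0,0],
    [0.3,0,0,0],
  ],
)

```text
time_s: 10.45
position: [0.5463, -0.1303, 0.0225]
tcp_rot: [0.658, 0.753, -0.001, 0.001]
force: [0.5, -6.8, -3.5]
opening: 0.621
grip_force: 63.2
```

step_arm(
  commands=[
    [0,0,0.03,0],
    [0,0,0.06,0],
    [0,0,0.1,0],
    [0,0,0.13,0],
    [0,0,0.16,0],
    [0,0,0.2,0],
    [0,0,0.22,0],
    [0,0,0.25,0],
    [0,0,0.25,0],
    [0,0,0.25,0],
  ],
)

```text
time_s: 11.45
position: [0.547, -0.1302, 0.0207]
tcp_rot: [0.658, 0.753, -0.0, 0.001]
force: [-0.4, -5.0, 0.8]
opening: 0.622
grip_force: 63.9
```

step_arm(
  commands=[
    [0,0,0,0],
    [0,0,0,0],
    [0,0,0,0],
    [0,0,0,0],
    [0,0,0,0],
    [0,0,0,0],
    [0,0,0,0],
    [0,0,0,0],
    [0,0,0,0],
    [0,0,0,0],
  ],
  jaw=0.7,
)

```text
time_s: 12.45
position: [0.546, -0.1289, 0.0198]
tcp_rot: [0.658, 0.753, 0.0, 0.0]
force: [-0.1, 0.0, -0.2]
opening: 0.848
grip_force: 0.0
```

step_arm(
  commands=[
    [0,0,-0.5,0],
    [0,0,-1.5,0],
    [0,0,-3,0],
    [0,0,-5,0],
    [0,0,-7,0],
    [0,0,-9,0],
    [0,0,-10.5,0],
    [0,0,-11.5,0],
    [0,0,-12,0],
    [0,0,-12,0],
  ],
)

```text
time_s: 13.45
position: [0.5463, -0.129, 0.1404]
tcp_rot: [0.658, 0.753, 0.0, 0.0]
force: [-0.1, -0.2, -0.3]
opening: 0.851
grip_force: 0.0
```

Run:
```python
from h import *
p=imaging.grab_frame("wrist"); save(p,"w4")
o=sensors.get_obs(); m=R.from_quat(o["tcp_rot"]).as_matrix(); print(o["time_s"],o["position"],o["force"],o["opening"],np.degrees(np.arctan2(m[1,1],m[0,1])))
```

```text
13.5 [ 0.5458112  -0.12884728  0.13955721] [0.90811553 0.03283531 0.01962878] 0.8503352209401035 7.7037953724131905
```

View pics/w4.png

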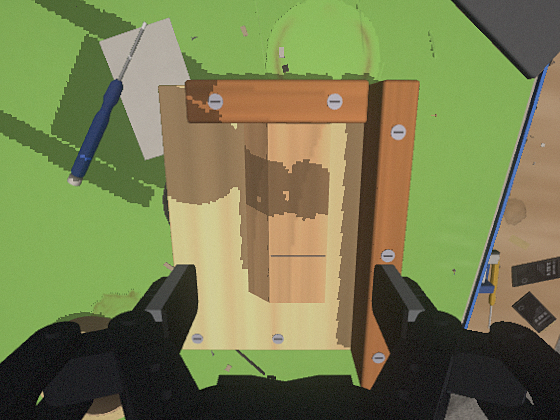

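The offcut is butted at the stop (row 123), with its bevel on the left (cols 245-269). Its near end is at row 303 and its right top edge runs (329,123)-(326,303). The fence is to the right with a gap.

Run:
```python
from fit import *
p=imaging.grab_frame("wrist")
j,e=fit(p,[[-53,110,63],[-53,85,63],[55,85,63],[85,110,63],[-85,110,15],[-85,-110,15]],[[186,82],[188,123],[367,122],[420,81],[159,86],[179,349]],0,[.5417,-.153,.14])
print("jig",j,np.degrees(j[2]),e.round(1))
w,e=fit(p,[[27,60,48],[27,-60,48],[-11,-60,48],[-11,60,48],[-27,-60,32]],[[329,123],[326,303],[269,303],[268,123],[249,292]],.015,[.544,-.13,.14])
print("work",w,np.degrees(w[2]),e.round(1))
c,s=np.cos(j[2]),np.sin(j[2]); A=np.array([[c,s],[-s,c]])
print("work in jig mm",A@(w-j)[:2]*1000)
o=sensors.get_obs(); print(o["position"],"tcp in jig",A@(o["position"][:2]-j[:2])*1000)
cw,sw=np.cos(w[2]),np.sin(w[2])
b=np.array([w[0]-.019*cw,w[1]-.019*sw,.055]); print("bevel",b,"tool delta cm",R.from_quat(o["tcp_rot"]).inv().apply(b-o["position"])*100)
```

```text
jig [ 0.54301541 -0.15345476  0.12954454] 7.422355533146474 [-1.7 -2.4 -0.8  0.8  0.6  2.6  1.7  0.  -1.3 -1.   1.9  0.7]
work [ 0.54591158 -0.1275757   0.13945256] 7.990042920739393 [ 1.3  0.4 -0.9 -0.6  1.  -0.3 -1.3  0.7 -0.  -0.5]
work in jig mm [ 6.21501814 25.28807913]
[ 0.54545834 -0.1287529   0.13896116] tcp in jig [ 5.61350663 24.17929273]
bevel [ 0.52709602 -0.13021672  0.055     ] tool delta cm [ 0.09527702 -1.82860263  8.39851642]
```

step_arm(
  commands=[
    [0,-0.4,0,0],
    [0.1,-1.5,0,0],
    [0.1,-3,0,0],
    [0.1,-4,0.5,0],
    [0.1,-4.4,2,0],
    [0.1,-4.4,4,0],
    [0.1,-4.4,6,0],
    [0.1,-4.4,7.5,0],
    [0.1,-4.4,8.3,0],
    [0.1,-4.4,8.3,0],
  ],
  jaw=-1,
)

```text
time_s: 14.55
position: [0.5008, -0.1334, 0.0553]
tcp_rot: [0.658, 0.753, -0.0, -0.001]
force: [0.5, -0.1, -0.4]
opening: -0.003
grip_force: 0.0
```

step_arm(
  commands=[
    [0,0.1,0,0],
    [0,0.2,0,0],
    [0,0.3,0,0],
    [0,0.4,0,0],
    [0,0.5,0,0],
    [0,0.6,0,0],
    [0,0.7,0,0],
    [0,0.8,0,0],
    [0,0.8,0,0],
    [0,0.8,0,0],
  ],
)

```text
time_s: 15.55
position: [0.5102, -0.1328, 0.0568]
tcp_rot: [0.658, 0.753, -0.0, -0.0]
force: [-0.2, 0.2, 0.1]
opening: -0.001
grip_force: 0.0
```

step_arm(
  commands=[
    [0,0.1,0,0],
    [0,0.2,0,0],
    [0,0.3,0,0],
    [0,0.4,0,0],
    [0,0.5,0,0],
    [0,0.6,0,0],
    [0,0.7,0,0],
    [0,0.8,0,0],
    [0,0.9,0,0],
    [0,0.9,0,0],
  ],
)

```text
time_s: 16.55
position: [0.5193, -0.1316, 0.0568]
tcp_rot: [0.658, 0.753, 0.0, 0.0]
force: [-0.3, 0.0, -0.2]
opening: 0.002
grip_force: 0.0
```

Run:
```python
from h import *
p=imaging.grab_frame("wrist"); save(p,"w5")
o=sensors.get_obs(); print(o["time_s"],o["position"],o["force"])
```

```text
16.6 [ 0.51920864 -0.1315764   0.05680907] [ 0.23298172 -0.4751283   0.45719629]
```

View pics/w5.png

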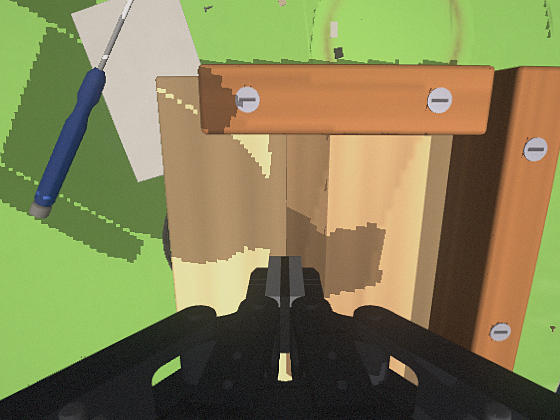

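The shut tips (268-303, 270) are at the bevel's lower edge, the offcut is still against the stop, and there is no contact yet. Next I'll start the diagonal push.

step_arm(
  commands=[
    [0,0.05,0,0],
    [0,0.1,0.02,0],
    [0,0.15,0.04,0],
    [0,0.2,0.06,0],
    [0,0.25,0.08,0],
    [0,0.3,0.1,0],
    [0,0.35,0.12,0],
    [0,0.4,0.15,0],
    [0,0.4,0.15,0],
    [0,0.4,0.15,0],
  ],
)

```text
time_s: 17.6
position: [0.5232, -0.1311, 0.0555]
tcp_rot: [0.658, 0.753, -0.0, 0.0]
force: [-1.9, -0.2, 3.4]
opening: 0.001
grip_force: 1.7
```

step_arm(
  commands=[
    [0,0.1,0.02,0],
    [0,0.25,0.05,0],
    [0,0.4,0.05,0],
    [0,0.55,0.05,0],
    [0,0.7,0.05,0],
    [0,0.85,0.05,0],
    [0,1.0,0.05,0],
    [0,1.15,0.05,0],
    [0,1.3,0.05,0],
    [0,1.45,0.05,0],
  ],
)

```text
time_s: 18.6
position: [0.5378, -0.1294, 0.0554]
tcp_rot: [0.658, 0.753, -0.0, 0.0]
force: [-2.4, 0.7, 6.1]
opening: 0.003
grip_force: 3.1
```

step_arm(
  commands=[
    [0,0.15,0,0],
    [0,0.3,0,0],
    [0,0.45,0,0],
    [0,0.6,0,0],
    [0,0.75,0,0],
    [0,0.9,0,0],
    [0,1.0,0,0],
    [0,1.1,0,0],
    [0,1.2,0,0],
    [0,1.25,0,0],
  ],
)

```text
time_s: 19.6
position: [0.5502, -0.1277, 0.0554]
tcp_rot: [0.658, 0.753, 0.0, 0.0]
force: [-3.3, -0.2, 5.9]
opening: -0.003
grip_force: 3.1
```

step_arm(
  commands=[
    [0,0.05,0.01,0],
    [0,0.1,0.02,0],
    [0,0.15,0.03,0],
    [0,0.2,0.04,0],
    [0,0.25,0.05,0],
    [0,0.3,0.05,0],
    [0,0.33,0.05,0],
    [0,0.36,0.05,0],
    [0,0.38,0.05,0],
    [0,0.4,0.05,0],
  ],
)

```text
time_s: 20.6
position: [0.5523, -0.1273, 0.0551]
tcp_rot: [0.658, 0.753, -0.001, -0.001]
force: [-11.2, -1.2, 14.1]
opening: -0.0
grip_force: 9.5
```

step_arm(
  commands=[
    [0,0,-0.02,0],
    [0,0,-0.04,0],
    [0,0,-0.06,0],
    [0,0,-0.06,0],
    [0,0,-0.06,0],
    [0,0,-0.06,0],
    [0,0,-0.06,0],
    [0,0,-0.06,0],
    [0,0,-0.06,0],
    [0,0,-0.06,0],
  ],
)

```text
time_s: 21.6
position: [0.5521, -0.1274, 0.0552]
tcp_rot: [0.658, 0.753, -0.001, -0.001]
force: [-10.0, -1.4, 11.0]
opening: -0.003
grip_force: 7.5
```

Run:
```python
from h import *
p=imaging.grab_frame("wrist"); o=sensors.get_obs(); print(o["time_s"],o["position"],o["force"])
t=imaging.grab_frame("scene")
a=p["image"]; b=cv2.resize(t["image"][150:270,220:340],None,fx=3,fy=3,interpolation=2)
save(p,"w6")
im=np.zeros((420,800,3),np.uint8); im[:,:440]=a[:,120:]; im[:360,440:]=b; cv2.imwrite("pics/f6.png",im[:,:,::-1])
```

```text
21.65 [ 0.55216967 -0.12736474  0.0552596 ] [-9.78478133 -1.36829214 12.21638714]
```

View pics/f6.png

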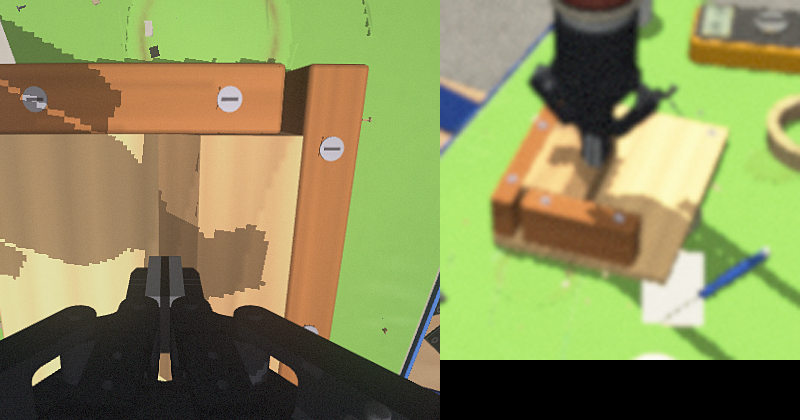

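The offcut's far edge meets the fence (cols 300→287) with no gap, its end is at the stop (row 133), and the fingertips press on the bevel with about 15 N, split about equally down and towards the fence.

```bash
python3 -c "
from h import *
print(hand_in())"
```

```text
the job is handed in; nothing more can be done
None
```

The bevelled offcut is on the jig bed, butted against the stop with its bevel away from the fence. It's held flush to the fence by a diagonal push of about 15 N on the bevel, and I handed the job in at about 22 s with no bystander touched.

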